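# Load the shaker with conical flasks by size

### The arm

A 6-joint arm with a two-finger parallel gripper is mounted at the origin on the work surface. World frame = base frame: x ahead of the robot, y to its left, z up, the work surface at z = 0. Lengths are in m, angles in degrees, forces in N, time in s.
With the tool pointing down it reaches from about 0.25 to 0.725 m from the base axis. Payload 9.7 kg.
Tool frame: the origin (TCP) lies at the very end of the fingers, on their centre line; the grasp point (between the pads) lies tcp_to_grasp behind it (tcp_to_grasp is the distance from the TCP to the grasp point, in m); z points along the fingers, y is the direction in which the jaws open and shut (so a half turn about z gives the same grasp; the last joint's range is limited). The gripper opens to 85 mm and grips with 20 to 120 N. Pads are 22 mm wide; open, the fingers measure 114 mm over their backs; the gripper's body (76 mm by 85 mm) begins 54 mm behind the grasp point. The pads swing forward as they close: fully open they stand 13 mm farther back than shut.
Start: joints at [70.531, 4.979, 10.078, 95.1, 0, 90], TCP at [0.183, 0.519, 0.231] pointing down, gripper open.
Joint ranges: [-179.16, 179.16], [-48.56, 103.87], [-65.8, 70.77], [-126.05, 130.52], [-82.76, 87.17], [-180, 180]. Speed limits (degrees/s): [127.2, 127.2, 147.25, 180, 180, 180].

### API

Orientations are given as [roll, pitch, yaw] about the fixed x, y, z axes, in that order (R = Rz(yaw) Ry(pitch) Rx(roll)).
In Python, from workcell import * gives the robot as it stands. The module is installed in compiled form; this text tells all that it offers.
- The arm moves only by the shell command python3 -m pendant 'ROWS' [FORCE]. ROWS is JSON, a list of rows, each a list of 3 entries, a list of its own where there are three numbers: the opening in per cent of the stroke, from 0 (shut) to 100 (fully open), then the shift along the world's x, y, z in mm, then the turn, a rotation vector about the world's x, y, z in degrees. A call has 1 to 20 rows; each row is the pose to reach, as a shift and turn from the pose measured when the call began; what a row does not reach only later rows make up. A row lasts 1/8 s, in which the tool goes at most 62.5 mm and 10.7 degrees, less where a joint would pass 70% of its speed; a pose out of reach is approached as far as the arm can. A call with a gripper value outside its range is refused whole. The fingers move at their own pace and stop on an object; FORCE is the grip in N (left out, the last holds). Time passes only in rows, so rows that repeat a pose let the fingers close. It gives the time, the measured TCP pose, the force and the opening at its end, in the units of the state.
- get_obs(): the state, without advancing time (a new reading comes with each control period).
- camera(name): name is "scene" or "top"; returns a dict with "img" (420x560x3 uint8, red, green, blue), "fx", "fy", "cx", "cy" (pixels), "cam_to_world" (4x4, takes a point from camera to world coordinates). Camera axes: x right, y down, z forward; pixel columns grow to the right and rows downward; lengths in m; the calibration is good to about 2 mm. A picture is of the moment at which its call begins. There is no depth.
- job_done(): hands the job in, once; it reports no verdict.
Trained networks look in a picture, given as the dict that the camera call returned (one of the last four; its "shot" number tells which), for a name from the list of things; names that differ only in an ending like _2 or _b are one class to them, and where a whole thing is asked for, a point or a joint stands for the part that bears it (a point fixed in the world has none). Each returns a list of dicts, best first, with "confidence" (0 to 1); they miss things now and then, are a little off and sometimes report something else, mostly with a low value. They report only what shows in the picture. A call takes as long as a camera call. They do not tell look-alikes from the thing itself.
- regions_of(picture, label): "region" (420x560 bool, what is visible of it).
- pinpoint(picture, label): "position" ([x, y, z] in m, in world coordinates, good to about 4 mm: a listed point, or the origin of a listed thing).
The state is a dict: "time": time; "q": joint angles; "qd": joint speeds; "joint_efforts": joint torques, N m; "ee_pos": TCP position; "tcp_rot": TCP orientation; "wrist_force": force on the tool from outside, world axes, zero at the start; "torque": the same for the moment, N m; "opening": finger opening in m.
Only numpy, scipy, OpenCV 4.12 (cv2) and the standard library are available. Lean on these libraries where they do the work, as an engineer would, in place of code of your own. Each camera call takes 0.05 s, during which the arm holds its last target. There are 200 camera calls.

### The job

Get the shaker ready for the next run: carry the four conical flasks, one at a time, into the ring holders on its platform, each into the holder of its own size (the smallest flask in the smallest ring, and so on up to the largest), so that it stands upright right down on the holder's floor. Set each one down gently, without dropping it or tipping it over, and leave the two square bottles standing where they are.

Things in the scene. Friction and masses are not known exactly. Their poses are not given: they have to be found in the camera images.
- flask_1: the smallest conical flask: milky white cone with a blue cap, upright, empty, loose, about 40 g; base 40 mm diameter, 78 mm tall with cap; grip it from above by the cap, 26 mm in diameter, the top 22 mm; below it a neck 20 mm in diameter, 12 mm long, then the cone widens to the base. Origin: centre of its underside, z up its axis
- flask_2: the second smallest conical flask: milky white cone with a blue cap, upright, empty, loose, about 70 g; base 54 mm diameter, 98 mm tall with cap; grip it from above by the cap, 29 mm in diameter, the top 22 mm; below it a neck 23 mm in diameter, 12 mm long, then the cone widens to the base. Origin: centre of its underside, z up its axis
- flask_3: the second largest conical flask: milky white cone with a blue cap, upright, empty, loose, about 100 g; base 68 mm diameter, 118 mm tall with cap; grip it from above by the cap, 33 mm in diameter, the top 22 mm; below it a neck 27 mm in diameter, 12 mm long, then the cone widens to the base. Origin: centre of its underside, z up its axis
- flask_4: the largest conical flask: milky white cone with a blue cap, upright, empty, loose, about 150 g; base 82 mm diameter, 140 mm tall with cap; grip it from above by the cap, 38 mm in diameter, the top 22 mm; below it a neck 32 mm in diameter, 12 mm long, then the cone widens to the base. Origin: centre of its underside, z up its axis
- holder_1: the smallest of four fixed steel ring holders, two by two, 115 mm apart, in any order, on the shaker's 260 mm square platform (60 mm above the bench); for the smallest flask. Open cup 24 mm high, floor 4 mm thick, 53 mm inside diameter up to 15 mm, flaring to 61 mm inside, 67 mm outside at the rim. Origin: centre of its underside, z up
- holder_2: the second smallest of four fixed steel ring holders, two by two, 115 mm apart, in any order, on the shaker's 260 mm square platform (60 mm above the bench); for the second smallest flask. Open cup 24 mm high, floor 4 mm thick, 67 mm inside diameter up to 15 mm, flaring to 75 mm inside, 81 mm outside at the rim. Origin: centre of its underside, z up
- holder_3: the second largest of four fixed steel ring holders, two by two, 115 mm apart, in any order, on the shaker's 260 mm square platform (60 mm above the bench); for the second largest flask. Open cup 24 mm high, floor 4 mm thick, 81 mm inside diameter up to 15 mm, flaring to 89 mm inside, 95 mm outside at the rim. Origin: centre of its underside, z up
- holder_4: the largest of four fixed steel ring holders, two by two, 115 mm apart, in any order, on the shaker's 260 mm square platform (60 mm above the bench); for the largest flask. Open cup 24 mm high, floor 4 mm thick, 95 mm inside diameter up to 15 mm, flaring to 103 mm inside, 109 mm outside at the rim. Origin: centre of its underside, z up
- square_a: one of two alike square bottles that are to be left standing: milky white, 56 mm square, straight-sided to 78 mm, blue cap 29 mm in diameter, 104 mm tall in all. Loose. Origin at the centre of its underside, z up
- square_b: one of two alike square bottles that are to be left standing: milky white, 56 mm square, straight-sided to 78 mm, blue cap 29 mm in diameter, 104 mm tall in all. Loose. Origin at the centre of its underside, z up
Things that resemble listed ones, but are neither listed nor needed, are in the scene too. What is shaped like the flask_3 but turquoise is not meant. What is shaped like the flask_2 but red is not meant.

How it is judged (in metres and radians):
At the end, for the whole second after the job is handed in: Every flask stands in the holder of its own size: within 12 mm of its centre, its underside less than 10 mm above the holder's underside (it rests at 4 mm), tilted less than 0.12 rad, at rest (below 0.02 m/s); both square bottles upright within 30 mm of where they began (horizontal distance between flask_1 and holder_1 below 0.012 m and z of flask_1 in the frame of holder_1 below 0.01 m and angle between each of flask_1, flask_2, flask_3, flask_4, square_a, square_b's own z axis and vertical below 0.12 rad and linear speed of each of flask_1, flask_2, flask_3, flask_4 below 0.02 m/s and horizontal distance between flask_2 and holder_2 below 0.012 m and z of flask_2 in the frame of holder_2 below 0.01 m and horizontal distance between flask_3 and holder_3 below 0.012 m and z of flask_3 in the frame of holder_3 below 0.01 m and horizontal distance between flask_4 and holder_4 below 0.012 m and z of flask_4 in the frame of holder_4 below 0.01 m and distance of each of square_a, square_b from where it was at the start of the episode below 0.03 m); the robot touches nothing.
It fails at once if a flask is tipped over (angle between any of flask_1, flask_2, flask_3, flask_4's own z axis and vertical above 0.7 rad).
It fails at once if a flask is dropped into its holder (arrives faster than 0.6 m/s) ((horizontal distance between flask_1 and holder_1 below 0.03 m and z of flask_1 in the frame of holder_1 below 0.04 m and linear speed of flask_1 above 0.6 m/s) or (horizontal distance between flask_2 and holder_2 below 0.03 m and z of flask_2 in the frame of holder_2 below 0.04 m and linear speed of flask_2 above 0.6 m/s) or (horizontal distance between flask_3 and holder_3 below 0.03 m and z of flask_3 in the frame of holder_3 below 0.04 m and linear speed of flask_3 above 0.6 m/s) or (horizontal distance between flask_4 and holder_4 below 0.03 m and z of flask_4 in the frame of holder_4 below 0.04 m and linear speed of flask_4 above 0.6 m/s)).
It fails at once if a square bottle is shifted by more than 30 mm or knocked over ((distance of square_a from where it was at the start of the episode above 0.03 m or angle between square_a's own z axis and vertical above 0.5 rad) or (distance of square_b from where it was at the start of the episode above 0.03 m or angle between square_b's own z axis and vertical above 0.5 rad)).
It also fails if it takes over 109 s, if anything falls off the work surface, if the arm or the gripper's body presses on something with over 40 N, if the wrist force passes 120 N, or if a joint passes its speed limit or range.

## Working session

There is one attempt and no reset: what is moved stays moved. The work goes in short steps, Python scripts to look and compute and a shell command to move; the robot and the scene stay as the last step left them, time stands still between calls to the robot, and variables do not carry over. Pictures are saved under pics/ and viewed, about 12 in all and at most 16, crops included, and the job is handed in when it is done.

```bash
mkdir -p pics; python3 - <<'E'
from workcell import *
import cv2,numpy as np
o=get_obs();print({k:np.round(v,3).tolist() for k,v in o.items()})
for n in("top","scene"):
    c=camera(n);cv2.imwrite(f"pics/{n}0.png",c["img"][:,:,::-1])
    print(n,c["fx"],np.round(c["cam_to_world"],3).tolist())
    for l in("flask_1","holder_1","square_a"):
        for d in pinpoint(c,l):print(l,np.round(d["position"],3),round(d["confidence"],2))
E
```

```text
{'time': 0.0, 'q': [70.532, 5.01, 10.036, 95.101, -0.001, 90.001], 'qd': [-0.02, 0.005, 0.028, 0.105, 0.093, -0.106], 'joint_efforts': [-0.002, -52.04, 46.479, 0.017, -0.0, 0.0], 'ee_pos': [0.183, 0.518, 0.231], 'tcp_rot': [-179.925, 0.001, 160.531], 'wrist_force': [0.418, 0.106, 0.123], 'torque': [0.008, -0.04, -0.069], 'opening': 0.085}
top 437.7952747471132 [[-0.005, -0.976, 0.216, 0.324], [-1.0, 0.004, -0.007, 0.015], [0.006, -0.216, -0.976, 0.933], [0.0, 0.0, 0.0, 1.0]]
flask_1 [ 0.424 -0.049 -0.002] 0.81
flask_1 [ 0.332 -0.128 -0.002] 0.76
flask_1 [ 0.552 -0.302 -0.002] 0.66
flask_1 [ 0.554 -0.177 -0.   ] 0.63
flask_1 [ 0.653 -0.291 -0.001] 0.63
holder_1 [0.48  0.302 0.06 ] 0.86
holder_1 [0.45  0.194 0.06 ] 0.85
holder_1 [0.559 0.158 0.059] 0.68
holder_1 [0.592 0.273 0.056] 0.65
square_a [ 0.667 -0.179  0.   ] 0.8
square_a [ 0.662 -0.058  0.001] 0.64
square_a [0.449 0.193 0.06 ] 0.62
scene 390.3641307148905 [[0.831, 0.468, -0.302, 0.736], [0.557, -0.696, 0.454, -0.338], [0.002, -0.545, -0.838, 0.719], [0.0, 0.0, 0.0, 1.0]]
flask_1 [ 0.551 -0.058  0.   ] 0.97
flask_1 [ 0.428 -0.05   0.001] 0.94
flask_1 [ 0.324 -0.13  -0.004] 0.93
flask_1 [ 0.656 -0.293  0.   ] 0.89
flask_1 [ 0.55  -0.177  0.003] 0.87
flask_1 [ 0.551 -0.303  0.001] 0.56
holder_1 [0.561 0.157 0.059] 0.81
holder_1 [0.481 0.306 0.057] 0.75
holder_1 [0.59  0.27  0.061] 0.66
holder_1 [0.449 0.191 0.058] 0.55
square_a [ 0.662 -0.056  0.002] 0.76
square_a [ 0.671 -0.184 -0.   ] 0.67
```

View pics/top0.png

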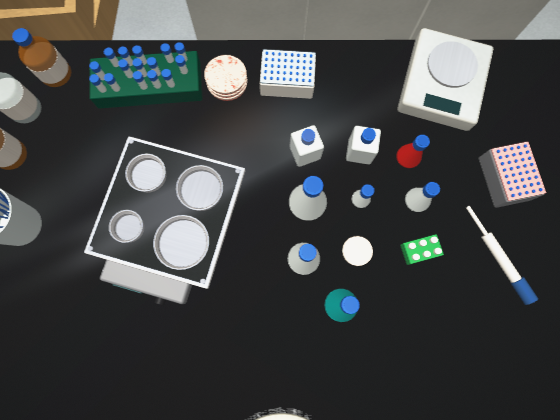

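View pics/scene0.png

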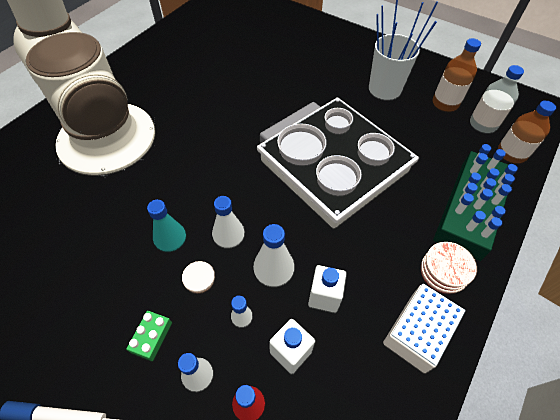

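The top view shows flask_4 at (306,197), flask_1 at (363,196), flask_2 at (421,197), flask_3 at (303,256), with turquoise at (341,304) and red at (410,152) as decoys. Holders 1 to 4 are at (126,226), (146,172), (200,187) and (181,242). Next I refine the flask positions from the caps and the holders with a square fit.

```bash
cat > h.py <<'E'
from workcell import *
import workcell,cv2,numpy as np
from scipy.optimize import least_squares
D={1:(40,78,26),2:(54,98,29),3:(68,118,33),4:(82,140,38)}
def proj(c,P):
    T=np.linalg.inv(c["cam_to_world"]);p=np.atleast_2d(P)@T[:3,:3].T+T[:3,3]
    return np.c_[c["fx"]*p[:,0]/p[:,2]+c["cx"],c["fy"]*p[:,1]/p[:,2]+c["cy"]]
def cap_centroid(c,xy,zb,k):
    _,h,d=D[k];a=np.linspace(0,2*np.pi,60)
    P=np.vstack([np.c_[xy[0]+d/2e3*np.cos(a),xy[1]+d/2e3*np.sin(a),0*a+zb+z/1e3] for z in(h,h-22)])
    m=cv2.moments(cv2.convexHull(proj(c,P).astype(np.float32)));return np.array([m["m10"],m["m01"]])/m["m00"]
def blue(c):
    hsv=cv2.cvtColor(c["img"],cv2.COLOR_RGB2HSV);m=cv2.inRange(hsv,(98,130,60),(125,255,255))
    _,_,s,ct=cv2.connectedComponentsWithStats(m);i=s[1:,4]>40;return ct[1:][i]
def caps(cams,guess,zb,k):
    obs=[]
    for c in cams:
        b=blue(c);e=cap_centroid(c,guess,zb,k);j=np.argmin(np.linalg.norm(b-e,axis=1));obs.append(b[j])
    r=least_squares(lambda x:np.concatenate([cap_centroid(c,x,zb,k)-o for c,o in zip(cams,obs)]),guess)
    return r.x,r.fun
E
python3 - <<'E'
from h import *
cams=[camera("top"),camera("scene")]
for k,g in {1:(.552,-.177),2:(.552,-.302),3:(.426,-.05),4:(.551,-.058)}.items():
    x,f=caps(cams,g,0,k);print(k,np.round(x,4),np.round(f,1))
hs={1:(.4805,.304),2:(.591,.2715),3:(.56,.1575),4:(.4495,.192)}
S={1:(-1,1),2:(1,1),3:(1,-1),4:(-1,-1)}
def model(p,k):
    s=np.array(S[k])*.0575;c,n=np.cos(p[2]),np.sin(p[2]);return np.array(p[:2])+[c*s[0]-n*s[1],n*s[0]+c*s[1]]
acc=[]
for c in cams:
    for d in pinpoint(c,"holder_1"):acc.append(d["position"][:2])
    for rg in regions_of(c,"holder_1"):
        ys,xs=np.nonzero(rg["region"]);print("reg",c["shot"],xs.mean().round(1),ys.mean().round(1),rg["confidence"])
near=[(min(hs,key=lambda k:np.hypot(*(np.array(hs[k])-a))),a) for a in acc]
near=[(k,a) for k,a in near if np.hypot(*(np.array(hs[k])-a))<.02]
near+=[(k,np.array(v)) for k,v in hs.items()]*2
r=least_squares(lambda p:np.concatenate([model(p,k)-a for k,a in near]),(.52,.23,-.3))
print(r.x,np.round(r.fun,4))
for k in hs:
    m=model(r.x,k);print(k,m.round(4),[proj(c,[*m,.084]).round(1).tolist() for c in cams])
print({n:getattr(workcell,n) for n in dir(workcell) if 'grasp' in n.lower()})
# overlay of rim circles
for c,n in zip(cams,"ts"):
    im=c["img"][:,:,::-1].copy();im=cv2.resize(im,None,fx=2,fy=2)
    for k,dd in {1:67,2:81,3:95,4:109}.items():
        a=np.linspace(0,6.283,60);m=model(r.x,k)
        P=proj(c,np.c_[m[0]+dd/2e3*np.cos(a),m[1]+dd/2e3*np.sin(a),0*a+.084])*2
        cv2.polylines(im,[P.round().astype(np.int32)],True,(0,0,255),1)
    u=(proj(c,[*r.x[:2],.07])*2)[0].astype(int)
    cv2.imwrite(f"pics/h{n}.png",cv2.resize(im[max(0,u[1]-190):u[1]+190,max(0,u[0]-200):u[0]+200],None,fx=1.5,fy=1.5))
E
```

```text
1 [ 0.5541 -0.1782] [0.1 0.4 0.3 0.2]
2 [ 0.5512 -0.3028] [0.1 0.3 0.3 0.1]
3 [ 0.424  -0.0502] [ 0.2  0.1  0.1 -0.1]
4 [ 0.5477 -0.0613] [0.1 0.3 0.2 0. ]
reg 3 145.7 173.1 0.67
reg 3 180.9 241.9 0.66
reg 3 199.7 187.6 0.64
reg 3 126.3 226.2 0.62
reg 4 301.3 143.7 0.92
reg 4 337.6 120.2 0.91
reg 4 374.7 148.5 0.66
reg 4 337.8 174.6 0.63
[ 0.52079375  0.23209375 -0.28428802] [ 0.0009  0.0043 -0.0005 -0.0036 -0.0012 -0.0006 -0.0019 -0.0006 -0.0034
  0.0003  0.0016  0.0012  0.0001 -0.0013  0.0001 -0.0064  0.0012 -0.0006
  0.0011 -0.0003 -0.0001  0.0033 -0.      0.001   0.0012 -0.0006  0.0011
 -0.0003 -0.0001  0.0033 -0.      0.001 ]
1 [0.4817 0.3034] [[[126.1, 225.2]], [[338.4, 116.8]]]
2 [0.5921 0.2712] [[[145.9, 171.4]], [[375.7, 145.4]]]
3 [0.5599 0.1608] [[[200.0, 186.6]], [[338.2, 171.8]]]
4 [0.4495 0.193 ] [[[181.6, 241.2]], [[301.3, 140.4]]]
{'tcp_to_grasp': 0.0187}
```

View pics/ht.png

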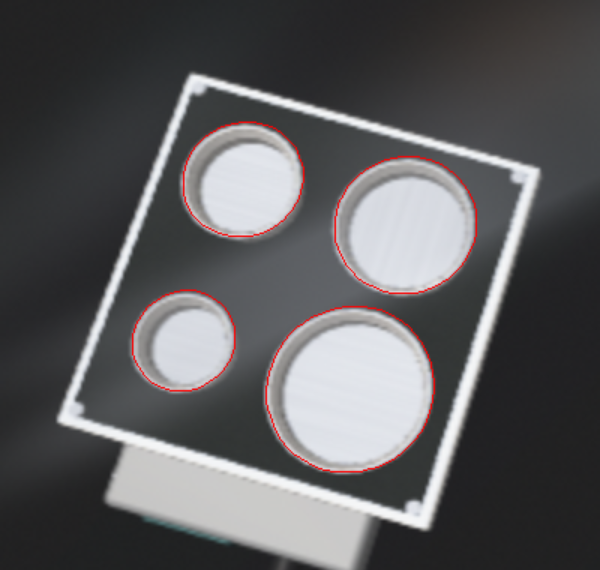

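View pics/hs.png

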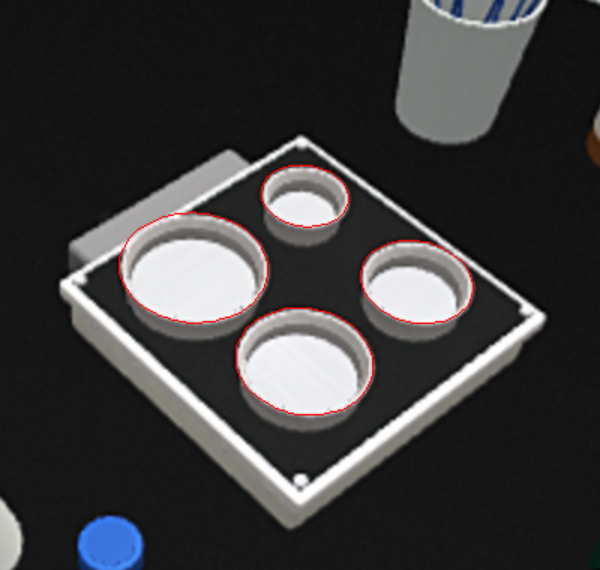

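The rim overlays match all four rims in both views. I'll start with flask_4, moving above it first.

```bash
python3 -m pendant '[[100,[365,-579,0],[0,0,0]],[100,[365,-579,0],[0,0,0]],[100,[365,-579,0],[0,0,0]],[100,[365,-579,0],[0,0,0]],[100,[365,-579,0],[0,0,0]],[100,[365,-579,0],[0,0,0]],[100,[365,-579,0],[0,0,0]],[100,[365,-579,0],[0,0,0]],[100,[365,-579,0],[0,0,0]],[100,[365,-579,0],[0,0,0]],[100,[365,-579,0],[0,0,0]],[100,[365,-579,0],[0,0,0]],[100,[365,-579,0],[0,0,0]],[100,[365,-579,0],[0,0,0]],[100,[365,-579,0],[0,0,0]],[100,[365,-579,0],[0,0,0]]]' 40
```

```text
time: 2.7
ee_pos: [0.5482, -0.0598, 0.2317]
tcp_rot: [180.0, 0.0, 160.6]
wrist_force: [-0.1, 0.3, 0.5]
opening: 0.0854
```

```bash
python3 -m pendant '[[100,[0,-1,-40],[0,0,0]],[100,[0,-1,-80],[0,0,0]],[100,[0,-1,-105],[0,0,0]],[100,[0,-1,-121],[0,0,0]],[100,[0,-1,-121],[0,0,0]],[60,[0,-1,-121],[0,0,0]],[50,[0,-1,-121],[0,0,0]],[40,[0,-1,-121],[0,0,0]],[30,[0,-1,-121],[0,0,0]],[20,[0,-1,-121],[0,0,0]],[20,[0,-1,-121],[0,0,0]],[20,[0,-1,-121],[0,0,0]],[20,[0,-1,-121],[0,0,0]]]' 40
```

```text
time: 4.32
ee_pos: [0.5486, -0.0609, 0.1117]
tcp_rot: [180.0, 0.1, 160.6]
wrist_force: [-1.1, -1.5, 6.7]
opening: 0.0369
```

```bash
python3 -m pendant '[[20,[0,0,10],[0,0,0]],[20,[0,0,30],[0,0,0]],[20,[0,0,70],[0,0,0]],[20,[0,0,110],[0,0,0]],[20,[0,0,140],[0,0,0]],[20,[0,0,140],[0,0,0]],[20,[0,0,140],[0,0,0]]]'
python3 - <<'E'
from h import *
c=camera("scene");cv2.imwrite("pics/s1.png",c["img"][:,:,::-1])
E
```

```text
time: 5.2
ee_pos: [0.5484, -0.0609, 0.2505]
tcp_rot: [180.0, 0.0, 160.6]
wrist_force: [0.2, -0.7, -1.9]
opening: 0.037
```

View pics/s1.png

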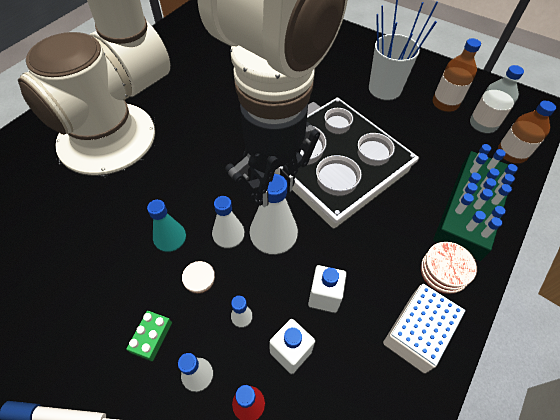

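Flask_4 hangs straight. Next I carry it over holder_4.

```bash
python3 -m pendant '[[20,[-15,38,0],[0,0,0]],[20,[-35,90,0],[0,0,0]],[20,[-55,140,0],[0,0,0]],[20,[-75,190,0],[0,0,0]],[20,[-90,230,0],[0,0,0]],[20,[-97,248,0],[0,0,0]],[20,[-99,254,0],[0,0,0]],[20,[-99,254,0],[0,0,0]],[20,[-99,254,0],[0,0,0]],[20,[-99,254,0],[0,0,0]]]'
python3 - <<'E'
from h import *
c=camera("scene");x,f=caps([c],(.4495,.193),.140,4);print("cap",x)
im=cv2.resize(c["img"][60:260,180:440,::-1],None,fx=3,fy=3);cv2.imwrite("pics/s2.png",im)
E
```

```text
time: 6.5
ee_pos: [0.4495, 0.1924, 0.2501]
tcp_rot: [-180.0, 0.0, 160.5]
wrist_force: [0.5, -0.7, -2.1]
opening: 0.0366
cap [0.45491228 0.19224718]
```

View pics/s2.png

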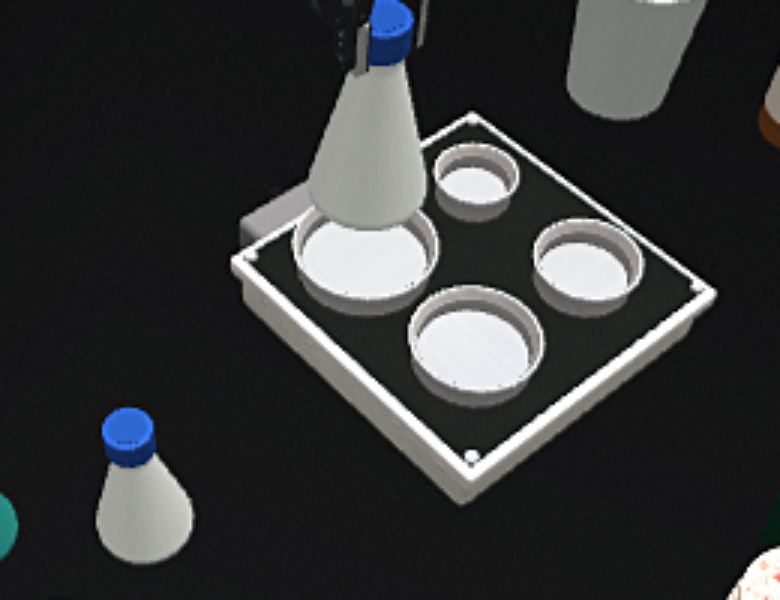

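The flask is upright and its base at crop (367,200) sits over the holder_4 ring at (366,250). I lower it, release and retreat.

```bash
python3 -m pendant '[[20,[0,1,-20],[0,0,0]],[20,[0,1,-40],[0,0,0]],[20,[0,1,-55],[0,0,0]],[20,[0,1,-64],[0,0,0]],[20,[0,1,-70],[0,0,0]],[20,[0,1,-74],[0,0,0]],[20,[0,1,-74],[0,0,0]],[20,[0,1,-74],[0,0,0]]]'
```

```text
time: 7.55
ee_pos: [0.4496, 0.1936, 0.1765]
tcp_rot: [180.0, 0.0, 160.5]
wrist_force: [0.4, 0.6, -1.6]
opening: 0.0366
```

```bash
python3 -m pendant '[[48,[0,0,0],[0,0,0]],[54,[0,0,0],[0,0,0]],[75,[0,0,0],[0,0,0]],[100,[0,0,0],[0,0,0]],[100,[0,0,0],[0,0,0]],[100,[0,0,0],[0,0,0]],[100,[0,0,40],[0,0,0]],[100,[0,0,85],[0,0,0]],[100,[0,0,85],[0,0,0]]]'
```

```text
time: 8.68
ee_pos: [0.4506, 0.194, 0.2649]
tcp_rot: [179.8, 0.3, 160.5]
wrist_force: [-0.6, 0.5, -0.6]
opening: 0.0853
```

```bash
python3 -m pendant '[[100,[-6,-50,0],[0,0,0]],[100,[-13,-110,0],[0,0,0]],[100,[-19,-170,0],[0,0,0]],[100,[-26,-230,0],[0,0,0]],[100,[-27,-244,0],[0,0,0]],[100,[-27,-244,-40],[0,0,0]],[100,[-27,-244,-90],[0,0,0]],[100,[-27,-244,-130],[0,0,0]],[100,[-27,-244,-130],[0,0,0]],[100,[-27,-244,-130],[0,0,0]]]'
python3 - <<'E'
from h import *
c=[camera("scene"),camera("top")]
print(caps(c[:1],(.449,.193),.064,4)[0])
for k in c:
  for d in pinpoint(k,"flask_4"):print(k["shot"],np.round(d["position"],3))
im=np.hstack([c[0]["img"],c[1]["img"]])[:,:,::-1];cv2.imwrite("pics/s3.png",cv2.resize(im,(800,300)))
E
```

```text
time: 9.93
ee_pos: [0.4241, -0.0497, 0.1364]
tcp_rot: [179.8, 0.3, 160.6]
wrist_force: [0.2, -0.5, 0.4]
opening: 0.0854
[0.44863848 0.19207912]
7 [ 0.325 -0.128 -0.003]
7 [ 0.427 -0.049  0.003]
7 [ 0.551 -0.178 -0.003]
7 [0.45  0.197 0.066]
7 [ 0.656 -0.291  0.003]
7 [ 0.548 -0.303 -0.001]
8 [0.448 0.196 0.064]
8 [ 0.552 -0.299  0.   ]
```

View pics/s3.png

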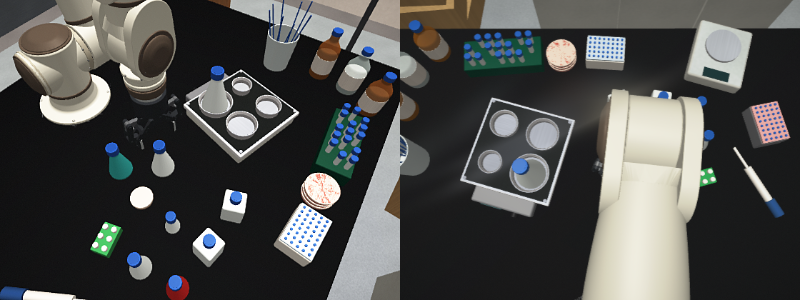

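Flask_4 stands in holder_4, with its cap at (0.449, 0.192). The gripper is over flask_3, so I grasp it.

```bash
python3 -m pendant '[[100,[0,0,-20],[0,0,0]],[100,[0,0,-37],[0,0,0]],[100,[0,0,-47],[0,0,0]],[100,[0,0,-47],[0,0,0]],[60,[0,0,-47],[0,0,0]],[50,[0,0,-47],[0,0,0]],[40,[0,0,-47],[0,0,0]],[30,[0,0,-47],[0,0,0]],[20,[0,0,-47],[0,0,0]],[15,[0,0,-47],[0,0,0]],[15,[0,0,-47],[0,0,0]],[15,[0,0,-47],[0,0,0]],[15,[0,0,-47],[0,0,0]]]' 40
```

```text
time: 11.75
ee_pos: [0.4246, -0.0501, 0.0899]
tcp_rot: [179.7, 0.4, 160.5]
wrist_force: [-1.5, -0.8, 5.9]
opening: 0.0318
```

```bash
python3 -m pendant '[[15,[0,0,10],[0,0,0]],[15,[0,0,30],[0,0,0]],[15,[0,0,70],[0,0,0]],[15,[0,0,110],[0,0,0]],[15,[0,0,140],[0,0,0]],[15,[0,0,140],[0,0,0]],[15,[0,0,140],[0,0,0]]]'
```

```text
time: 12.62
ee_pos: [0.4244, -0.05, 0.2291]
tcp_rot: [179.8, 0.4, 160.5]
wrist_force: [-0.4, 0.2, -1.6]
opening: 0.0322
```

```bash
python3 -m pendant '[[15,[22,34,0],[0,0,0]],[15,[50,78,0],[0,0,0]],[15,[80,125,0],[0,0,0]],[15,[107,167,0],[0,0,0]],[15,[128,199,0],[0,0,0]],[15,[135,211,0],[0,0,0]],[15,[135,211,0],[0,0,0]],[15,[135,211,0],[0,0,0]],[15,[135,211,-20],[0,0,0]],[15,[135,211,-40],[0,0,0]],[15,[135,211,-40],[0,0,0]],[15,[135,211,-40],[0,0,0]]]'
python3 - <<'E'
from h import *
c=camera("scene")
for d in pinpoint(c,"flask_3"):print(np.round(d["position"],3))
im=cv2.resize(c["img"][60:260,180:440,::-1],None,fx=3,fy=3);cv2.imwrite("pics/s4.png",im)
E
```

```text
time: 14.12
ee_pos: [0.5594, 0.1604, 0.1903]
tcp_rot: [179.7, 0.4, 160.5]
wrist_force: [0.1, 0.7, -0.5]
opening: 0.0317
[0.452 0.193 0.066]
[0.564 0.163 0.103]
[ 0.553 -0.302  0.001]
[ 0.324 -0.128  0.001]
[ 0.653 -0.292  0.001]
[ 0.551 -0.178  0.002]
```

View pics/s4.png

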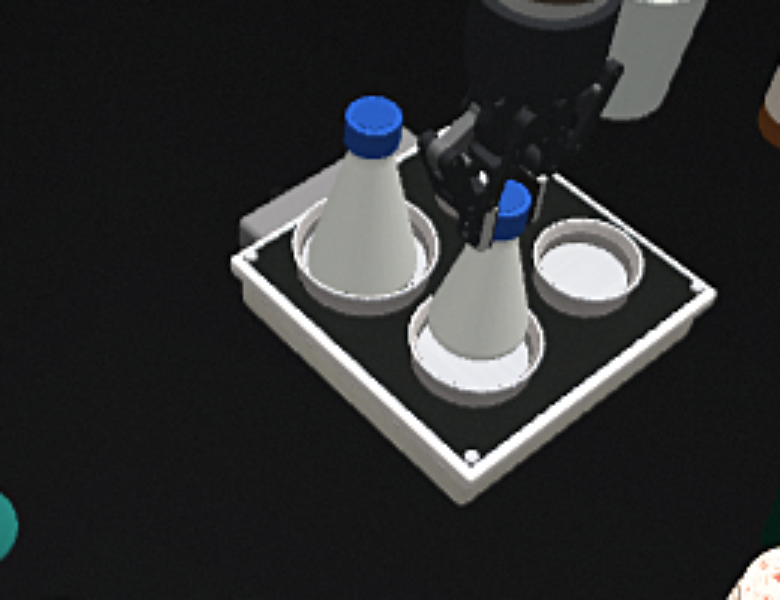

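Flask_4 is seated at (365,220) and flask_3 is upright over holder_3 at (478,320). I lower flask_3 and release it.

```bash
python3 -m pendant '[[15,[-1,0,-12],[0,0,0]],[15,[-1,0,-22],[0,0,0]],[15,[-1,0,-30],[0,0,0]],[15,[-1,0,-36],[0,0,0]],[15,[-1,0,-36],[0,0,0]],[15,[-1,0,-36],[0,0,0]],[15,[-1,0,-36],[0,0,0]]]'
```

```text
time: 15.1
ee_pos: [0.5587, 0.1608, 0.1544]
tcp_rot: [179.7, 0.4, 160.5]
wrist_force: [-0.4, -0.2, -0.3]
opening: 0.0318
```

```bash
python3 -m pendant '[[42,[0,0,0],[0,0,0]],[48,[0,0,0],[0,0,0]],[70,[0,0,0],[0,0,0]],[100,[0,0,0],[0,0,0]],[100,[0,0,0],[0,0,0]],[100,[0,0,0],[0,0,0]],[100,[0,0,40],[0,0,0]],[100,[0,0,90],[0,0,0]],[100,[0,0,90],[0,0,0]],[100,[0,0,90],[0,0,0]]]'
```

```text
time: 16.35
ee_pos: [0.5588, 0.1608, 0.2441]
tcp_rot: [179.7, 0.4, 160.5]
wrist_force: [0.2, -0.2, -0.3]
opening: 0.0854
```

```bash
python3 -m pendant '[[100,[-1,-50,0],[0,0,0]],[100,[-2,-110,0],[0,0,0]],[100,[-3,-170,0],[0,0,0]],[100,[-4,-230,0],[0,0,0]],[100,[-5,-290,0],[0,0,0]],[100,[-6,-350,0],[0,0,0]],[100,[-7,-410,0],[0,0,0]],[100,[-8,-450,0],[0,0,0]],[100,[-8,-464,0],[0,0,0]],[100,[-8,-464,0],[0,0,0]],[100,[-8,-464,0],[0,0,0]],[100,[-8,-464,-40],[0,0,0]],[100,[-8,-464,-90],[0,0,0]],[100,[-8,-464,-125],[0,0,0]],[100,[-8,-464,-125],[0,0,0]],[100,[-8,-464,-125],[0,0,0]]]'
python3 - <<'E'
from h import *
c=[camera("top"),camera("scene")]
for n,g in {3:(.56,.161),4:(.449,.193)}.items():print(n,caps(c,g,.064,n))
for n,g in {1:(.554,-.178),2:(.551,-.303)}.items():print(n,caps(c[1:],g,0,n))
E
```

```text
time: 18.35
ee_pos: [0.5516, -0.3027, 0.1212]
tcp_rot: [179.7, 0.6, 160.6]
wrist_force: [-0.7, -0.3, 0.9]
opening: 0.0854
3 (array([0.55941946, 0.16166297]), array([ 0.64682756,  0.55089783,  0.9768655 , -0.34314326]))
4 (array([0.4482371, 0.1930639]), array([ 0.22729121, -0.03902093,  0.08831186, -0.36192095]))
1 (array([ 0.5534236 , -0.17842431]), array([1.93514040e-07, 1.99172064e-07]))
2 (array([ 0.55079871, -0.30291941]), array([ 5.94349956e-07, -2.65945232e-07]))
```

Flasks 3 and 4 are within about 2 mm of their holders. Now I grasp flask_2.

```bash
python3 -m pendant '[[100,[-1,0,-20],[0,0,0]],[100,[-1,0,-40],[0,0,0]],[100,[-1,0,-52],[0,0,0]],[100,[-1,0,-52],[0,0,0]],[60,[-1,0,-52],[0,0,0]],[50,[-1,0,-52],[0,0,0]],[40,[-1,0,-52],[0,0,0]],[30,[-1,0,-52],[0,0,0]],[20,[-1,0,-52],[0,0,0]],[10,[-1,0,-52],[0,0,0]],[10,[-1,0,-52],[0,0,0]],[10,[-1,0,-52],[0,0,0]],[10,[-1,0,-52],[0,0,0]]]' 40
```

```text
time: 20.08
ee_pos: [0.5511, -0.3033, 0.0701]
tcp_rot: [179.7, 0.7, 160.5]
wrist_force: [0.3, 1.8, 6.8]
opening: 0.0276
```

```bash
python3 -m pendant '[[10,[0,0,10],[0,0,0]],[10,[0,0,30],[0,0,0]],[10,[0,0,70],[0,0,0]],[10,[0,0,120],[0,0,0]],[10,[0,0,160],[0,0,0]],[10,[0,0,180],[0,0,0]],[10,[0,0,180],[0,0,0]],[10,[0,0,180],[0,0,0]]]'
```

```text
time: 21.08
ee_pos: [0.5508, -0.3033, 0.2487]
tcp_rot: [179.7, 0.6, 160.5]
wrist_force: [-0.1, 0.5, -1.5]
opening: 0.0278
```

```bash
python3 -m pendant '[[10,[2,25,15],[0,0,0]],[10,[5,70,35],[0,0,0]],[10,[9,120,45],[0,0,0]],[10,[13,175,45],[0,0,0]],[10,[17,230,45],[0,0,0]],[10,[21,285,45],[0,0,0]],[10,[25,340,45],[0,0,0]],[10,[29,395,45],[0,0,0]],[10,[33,450,45],[0,0,0]],[10,[37,505,45],[0,0,0]],[10,[40,550,45],[0,0,0]],[10,[41,572,45],[0,0,0]],[10,[41,574,45],[0,0,0]],[10,[41,574,45],[0,0,0]],[10,[41,574,45],[0,0,0]],[10,[41,574,45],[0,0,0]]]'
```

```text
time: 23.08
ee_pos: [0.592, 0.2698, 0.2941]
tcp_rot: [179.7, 0.6, 160.5]
wrist_force: [0.3, 0.3, 0.3]
opening: 0.0277
```

```bash
python3 -m pendant '[[10,[0,1,-30],[0,0,0]],[10,[0,1,-70],[0,0,0]],[10,[0,1,-105],[0,0,0]],[10,[0,1,-120],[0,0,0]],[10,[0,1,-120],[0,0,0]],[10,[0,1,-120],[0,0,0]]]'
python3 - <<'E'
from h import *
c=camera("scene")
im=cv2.resize(c["img"][60:260,180:440,::-1],None,fx=3,fy=3);cv2.imwrite("pics/s5.png",im)
E
```

```text
time: 23.82
ee_pos: [0.5925, 0.2709, 0.176]
tcp_rot: [179.6, 0.7, 160.5]
wrist_force: [1.0, -0.1, -1.1]
opening: 0.0278
```

View pics/s5.png

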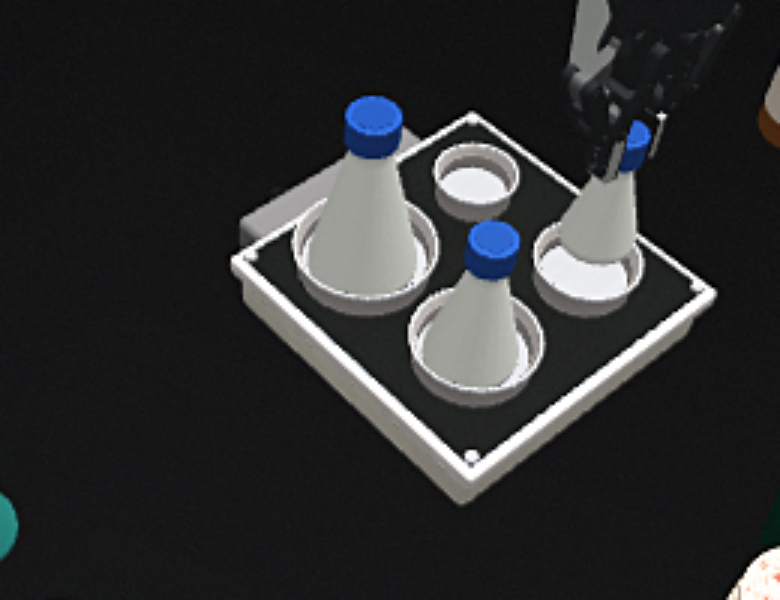

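Flask_4 and flask_3 are seated. Flask_2 is lined up over holder_2 at crop (588,265), because its offset follows the image's lean of verticals. Lowering it now.

```bash
python3 -m pendant '[[10,[0,0,-14],[0,0,0]],[10,[0,0,-26],[0,0,0]],[10,[0,0,-35],[0,0,0]],[10,[0,0,-41],[0,0,0]],[10,[0,0,-41],[0,0,0]],[10,[0,0,-41],[0,0,0]],[10,[0,0,-41],[0,0,0]]]'
```

```text
time: 24.75
ee_pos: [0.5927, 0.271, 0.1351]
tcp_rot: [179.6, 0.7, 160.5]
wrist_force: [0.4, -0.5, 0.1]
opening: 0.0277
```

```bash
python3 -m pendant '[[37,[0,0,0],[0,0,0]],[43,[0,0,0],[0,0,0]],[65,[0,0,0],[0,0,0]],[100,[0,0,0],[0,0,0]],[100,[0,0,0],[0,0,0]],[100,[0,0,0],[0,0,0]],[100,[0,0,40],[0,0,0]],[100,[0,0,90],[0,0,0]],[100,[0,0,120],[0,0,0]],[100,[0,0,120],[0,0,0]]]'
```

```text
time: 26.0
ee_pos: [0.5934, 0.2713, 0.258]
tcp_rot: [179.4, 0.9, 160.5]
wrist_force: [0.2, -0.9, 0.3]
opening: 0.0855
```

```bash
python3 -m pendant '[[100,[-4,-50,0],[0,0,0]],[100,[-9,-110,0],[0,0,0]],[100,[-15,-170,0],[0,0,0]],[100,[-21,-230,0],[0,0,0]],[100,[-26,-290,0],[0,0,0]],[100,[-31,-350,0],[0,0,0]],[100,[-36,-410,0],[0,0,0]],[100,[-39,-440,0],[0,0,0]],[100,[-40,-449,0],[0,0,0]],[100,[-40,-449,0],[0,0,0]],[100,[-40,-449,0],[0,0,0]],[100,[-40,-449,-50],[0,0,0]],[100,[-40,-449,-100],[0,0,0]],[100,[-40,-449,-150],[0,0,0]],[100,[-40,-449,-150],[0,0,0]],[100,[-40,-449,-150],[0,0,0]]]'
python3 - <<'E'
from h import *
c=[camera("top"),camera("scene")]
for n,g in {2:(.592,.271),3:(.56,.161),4:(.449,.193)}.items():print(n,*caps(c,g,.064,n))
print(caps(c[1:],(.554,-.178),0,1))
E
```

```text
time: 28.0
ee_pos: [0.5543, -0.1772, 0.1103]
tcp_rot: [179.4, 1.0, 160.5]
wrist_force: [0.4, -0.0, 0.4]
opening: 0.0852
2 [0.59307685 0.27229801] [ 0.34601712  0.03150843  0.22058083 -0.48328289]
3 [0.55927388 0.16152891] [ 0.68071955  0.58550305  0.90398736 -0.32900312]
4 [0.4482371 0.1930639] [ 0.22729121 -0.03902093  0.08831186 -0.36192095]
(array([ 0.5534236 , -0.17842431]), array([1.93514040e-07, 1.99172064e-07]))
```

```bash
python3 -m pendant '[[100,[-1,-1,-25],[0,0,0]],[100,[-1,-1,-48],[0,0,0]],[100,[-1,-1,-61],[0,0,0]],[100,[-1,-1,-61],[0,0,0]],[60,[-1,-1,-61],[0,0,0]],[50,[-1,-1,-61],[0,0,0]],[40,[-1,-1,-61],[0,0,0]],[30,[-1,-1,-61],[0,0,0]],[20,[-1,-1,-61],[0,0,0]],[10,[-1,-1,-61],[0,0,0]],[10,[-1,-1,-61],[0,0,0]],[10,[-1,-1,-61],[0,0,0]],[10,[-1,-1,-61],[0,0,0]]]' 30
```

```text
time: 29.72
ee_pos: [0.5541, -0.1787, 0.0504]
tcp_rot: [179.4, 1.2, 160.5]
wrist_force: [0.0, 1.1, 5.1]
opening: 0.0253
```

```bash
python3 -m pendant '[[10,[0,0,10],[0,0,0]],[10,[0,0,30],[0,0,0]],[10,[0,0,70],[0,0,0]],[10,[0,0,120],[0,0,0]],[10,[0,0,170],[0,0,0]],[10,[0,0,220],[0,0,0]],[10,[0,0,240],[0,0,0]],[10,[0,0,240],[0,0,0]],[10,[0,0,240],[0,0,0]]]'
```

```text
time: 30.85
ee_pos: [0.5538, -0.1787, 0.289]
tcp_rot: [179.4, 1.1, 160.5]
wrist_force: [-0.5, 0.8, -0.9]
opening: 0.0254
```

```bash
python3 -m pendant '[[10,[-4,25,0],[0,0,0]],[10,[-10,70,0],[0,0,0]],[10,[-18,120,0],[0,0,0]],[10,[-26,175,0],[0,0,0]],[10,[-34,230,0],[0,0,0]],[10,[-42,285,0],[0,0,0]],[10,[-51,340,0],[0,0,0]],[10,[-59,395,0],[0,0,0]],[10,[-67,445,0],[0,0,0]],[10,[-71,475,0],[0,0,0]],[10,[-72,482,0],[0,0,0]],[10,[-72,482,0],[0,0,0]],[10,[-72,482,0],[0,0,0]],[10,[-72,482,-40],[0,0,0]],[10,[-72,482,-85],[0,0,0]],[10,[-72,482,-120],[0,0,0]],[10,[-72,482,-135],[0,0,0]],[10,[-72,482,-135],[0,0,0]],[10,[-72,482,-135],[0,0,0]]]'
python3 - <<'E'
from h import *
c=camera("scene")
im=cv2.resize(c["img"][60:260,180:440,::-1],None,fx=3,fy=3);cv2.imwrite("pics/s6.png",im)
E
```

```text
time: 33.22
ee_pos: [0.4825, 0.3034, 0.1558]
tcp_rot: [179.3, 1.1, 160.5]
wrist_force: [-0.4, -0.8, -0.8]
opening: 0.0249
```

View pics/s6.png

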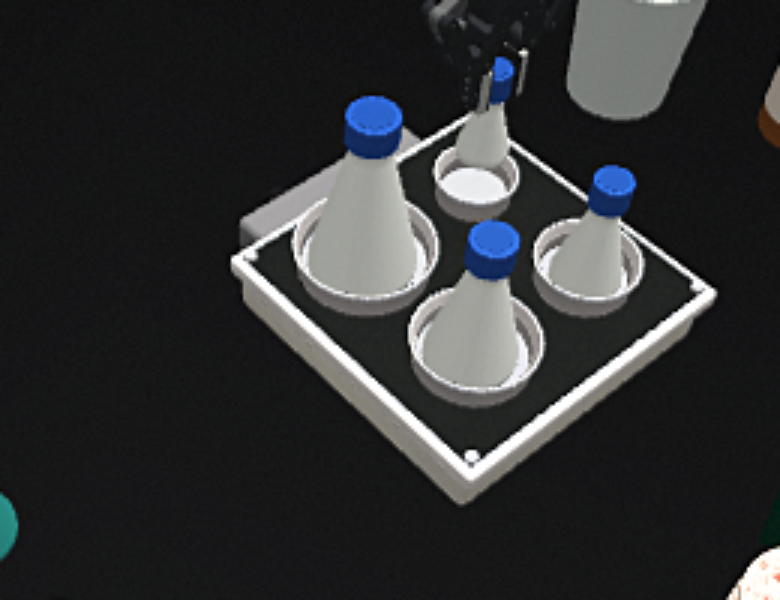

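Three flasks are seated, and flask_1 is upright over holder_1 at (477,180). Lowering it.

```bash
python3 -m pendant '[[10,[-1,0,-14],[0,0,0]],[10,[-1,0,-26],[0,0,0]],[10,[-1,0,-35],[0,0,0]],[10,[-1,0,-41],[0,0,0]],[10,[-1,0,-41],[0,0,0]],[10,[-1,0,-41],[0,0,0]],[10,[-1,0,-41],[0,0,0]]]'
```

```text
time: 34.15
ee_pos: [0.4816, 0.3035, 0.1148]
tcp_rot: [179.3, 1.2, 160.5]
wrist_force: [0.6, -0.6, -0.4]
opening: 0.0252
```

```bash
python3 -m pendant '[[34,[0,0,0],[0,0,0]],[40,[0,0,0],[0,0,0]],[60,[0,0,0],[0,0,0]],[100,[0,0,0],[0,0,0]],[100,[0,0,0],[0,0,0]],[100,[0,0,0],[0,0,0]],[100,[0,0,40],[0,0,0]],[100,[0,0,90],[0,0,0]],[100,[0,0,150],[0,0,0]],[100,[0,0,200],[0,0,0]],[100,[-60,-60,200],[0,0,0]],[100,[-110,-120,200],[0,0,0]],[100,[-150,-180,200],[0,0,0]],[100,[-170,-240,200],[0,0,0]],[100,[-170,-280,200],[0,0,0]],[100,[-170,-280,200],[0,0,0]],[100,[-170,-280,200],[0,0,0]]]'
python3 - <<'E'
from h import *
c=[camera("top"),camera("scene")]
for n,g in {1:(.482,.303),2:(.592,.271),3:(.56,.161),4:(.449,.193)}.items():print(n,*caps(c,g,.064,n))
for k in c: print([np.round(d["position"],3).tolist() for d in pinpoint(k,"square_a")])
cv2.imwrite("pics/s7.png",c[1]["img"][:,:,::-1])
E
```

```text
time: 36.28
ee_pos: [0.3112, 0.0224, 0.3153]
tcp_rot: [179.3, 1.2, 160.3]
wrist_force: [0.2, 0.6, 0.0]
opening: 0.0854
1 [0.48177811 0.30605112] [ 0.494762    0.40441765  0.92896453 -0.92101917]
2 [0.59313961 0.27226503] [ 0.38973452  0.02900184  0.22301992 -0.4641742 ]
3 [0.55935697 0.16161829] [ 0.6330039   0.54172459  0.94946787 -0.32363506]
4 [0.44850202 0.19313479] [ 0.26563655  0.07171314  0.22186102 -0.3309123 ]
[[0.664, -0.058, 0.001], [0.48, 0.305, 0.064], [0.664, -0.183, 0.003]]
[[0.671, -0.182, -0.002], [0.663, -0.059, 0.002]]
```

View pics/s7.png

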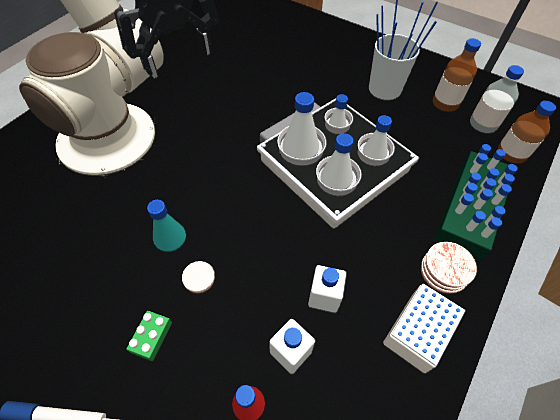

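All four flasks stand in their holders, with caps within 3 mm of the ring centres. The squares haven't moved and the arm is clear, so I hand in.

```bash
python3 -c "
from workcell import *
print(job_done())"
```

```text
the job is handed in; nothing more can be done
None
```

I carried all four flasks, one at a time by the cap (4, 3, 2, then 1), into the holders of their own size and handed the job in. The arm finished at about 36 s of the 109 s allowed. `job_done()` gives no verdict, so what follows rests on my own checks.

- **Flask positions:** using both cameras, the caps came out within about 3 mm of the ring centres (the limit is 12 mm). Flask_1 was furthest off at 2.7 mm; the other three were within about 2 mm. In the last picture all four stand upright in their rings.
- **Seating height:** I did not measure this separately. Each flask was let go within about 1 mm of the holder floor, judged from its grasp height. The cap fits, which assume the flasks are fully down, agreed to within 1 pixel.
- **Setting down:** wrist force stayed below 7 N at every reading. I did not measure how fast the flasks arrived.
- **Square bottles:** the networks place them within about 5 mm of where they began, which is their normal scatter. The arm was clear of everything at hand-in.
- **Disagreement:** in one look the network's position for flask_3, while it was held, was about 5 mm off the arm's position. The cap measurement after release put it within 1 mm of the ring centre.

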